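# Load the spice-mill caddy and close its gate

## Task

Get the spice-mill caddy ready for the table: slide its gate fully aside, stand the red-, green- and yellow-capped mills upright, each on the disc of its own colour, and then slide the gate fully home so that it holds their feet. Set each mill down rather than dropping it, and leave the blue- and white-capped mills standing untouched where they are.

Things in the scene. Friction and masses are not known exactly. Their poses are not given: they have to be found in the camera images.
- mill_red: Loose spice mill with a red cap: dark wood, round about its own z, 75 mm tall, 0.11 to 0.23 kg, standing on the counter. Foot: disc 64 mm across, 8 mm thick; waist 32 mm across from 8 to 30 mm up; body and cap 38 mm across from 30 to 75 mm up (the cap is the top 29 mm; grip here). Origin: centre of the underside, z up. Belongs in the caddy.
- mill_green: Loose spice mill with a green cap: dark wood, round about its own z, 75 mm tall, 0.11 to 0.23 kg, standing on the counter. Foot: disc 64 mm across, 8 mm thick; waist 32 mm across from 8 to 30 mm up; body and cap 38 mm across from 30 to 75 mm up (the cap is the top 29 mm; grip here). Origin: centre of the underside, z up. Belongs in the caddy.
- mill_yellow: Loose spice mill with a yellow cap: dark wood, round about its own z, 75 mm tall, 0.11 to 0.23 kg, standing on the counter. Foot: disc 64 mm across, 8 mm thick; waist 32 mm across from 8 to 30 mm up; body and cap 38 mm across from 30 to 75 mm up (the cap is the top 29 mm; grip here). Origin: centre of the underside, z up. Belongs in the caddy.
- mill_blue: Loose spice mill with a blue cap: dark wood, round about its own z, 75 mm tall, 0.11 to 0.23 kg, standing on the counter. Foot: disc 64 mm across, 8 mm thick; waist 32 mm across from 8 to 30 mm up; body and cap 38 mm across from 30 to 75 mm up (the cap is the top 29 mm; grip here). Origin: centre of the underside, z up. A look-alike that does not belong in the caddy.
- mill_white: Loose spice mill with a white cap: dark wood, round about its own z, 75 mm tall, 0.11 to 0.23 kg, standing on the counter. Foot: disc 64 mm across, 8 mm thick; waist 32 mm across from 8 to 30 mm up; body and cap 38 mm across from 30 to 75 mm up (the cap is the top 29 mm; grip here). Origin: centre of the underside, z up. A look-alike that does not belong in the caddy.
- disc_red: Red disc, 76 mm across, 3 mm thick, fixed at the centre of an 80 x 80 mm cell of the wooden caddy. Origin: centre of its underside, 10 mm above the counter (its top is at 13 mm). x points away from the robot, square to the row of three cells; y along the row; z up. Cells 84 mm apart, their order varies; 4 mm dividers, 26 mm high; outer walls 34 mm (+x) and 40 mm (ends) high.
- disc_green: Green disc, 76 mm across, 3 mm thick, fixed at the centre of an 80 x 80 mm cell of the wooden caddy. Origin: centre of its underside, 10 mm above the counter (its top is at 13 mm). x points away from the robot, square to the row of three cells; y along the row; z up. Cells 84 mm apart, their order varies; 4 mm dividers, 26 mm high; outer walls 34 mm (+x) and 40 mm (ends) high.
- disc_yellow: Yellow disc, 76 mm across, 3 mm thick, fixed at the centre of an 80 x 80 mm cell of the wooden caddy. Origin: centre of its underside, 10 mm above the counter (its top is at 13 mm). x points away from the robot, square to the row of three cells; y along the row; z up. Cells 84 mm apart, their order varies; 4 mm dividers, 26 mm high; outer walls 34 mm (+x) and 40 mm (ends) high.
- gate (a joint): Aluminium gate, 28 to 34 mm above the counter. 0 = fully home, 0.062 m = fully aside (cells clear); it grows as it slides along the discs' -x, 1.5 N friction, stays where left. Starts 0 to 15 mm ajar. Home, it reaches 20 mm past the disc centres; its 52 mm wide notches (open to +x, ending 27 mm before the centres) embrace the mills' waists and do not let a foot pass.
- gate_grip (a point): Grip point on the gate's upright black handle, a block 18 mm (x) by 24 mm (y), from 34 to 85 mm above the counter: on its axis, 70 mm above the counter. With the gate home it lies 60 mm to the -x side of the middle disc's centre; it moves with the gate. Axes as the discs'; pinch it along y.
There are look-alikes about, which are no part of the job. What is shaped like the mill_blue but pink is not meant.

How it is judged:
By the outcome, as a careful person would: the job done as asked, in the order asked, and still so for the second after the job is handed in, with the robot touching nothing.
It also fails if it takes over 106 s, if anything falls off the work surface, if the arm or the gripper's body presses on something with over 40 N, if the wrist force passes 120 N, or if a joint passes its speed limit or range.

## Robot

A 6-joint arm with a two-finger parallel gripper is mounted at the origin on the work surface. World frame = base frame: x ahead of the robot, y to its left, z up, the work surface at z = 0. Lengths are in m, angles in rad, forces in N, time in s.
With the tool pointing down it reaches from about 0.3 to 0.85 m from the base axis. Payload 5.4 kg.
Tool frame: the origin (TCP) lies midway between the tips of the shut fingers; the grasp point (between the pads) lies 19 mm behind it (ctrl.tcp_to_grasp is the distance from the TCP to the grasp point, in m); z points along the fingers, y is the line along which they close (so a half turn about z gives the same grasp; the last joint's range is limited). The gripper opens to 85 mm and grips with 20 to 120 N. Pads are 22 mm wide; open, the fingers measure 114 mm over their backs; the gripper's body (76 mm by 85 mm) begins 54 mm behind the grasp point. The pads swing forward as they close: fully open they stand 13 mm farther back than shut.
Start: joints at [0.921, 0.158, 1.597, -0, 1.386, -0.21], TCP at [0.245, 0.52, 0.231] pointing down, gripper open.
Joint ranges: [-2.91, 2.91], [-0.94, 2.29], [0.18, 2.7], [-1.29, 4.43], [0.17, 2.64], [-3, 3]. Speed limits (rad/s): [2.57, 2.57, 3.14, 3.14, 3.14, 3.14].

## Interface

Orientations are given as a rotation vector (axis times angle).
In Python, from station import ctrl gives the robot as it stands.
- The arm moves only by the shell command python3 -m pendant 'ROWS' [OPENING] [FORCE]. ROWS is JSON, a list of rows, each a list of 6 numbers: the shift along the tool's x, y, z scaled (see below), then the turn, a rotation vector about the tool's x, y, z scaled (see below). A call has 1 to 12 rows; each row is the pose to reach, as a shift and turn from the pose commanded when the call began, along the tool's axes at that moment; what a row does not reach only later rows make up. The controller multiplies each number of a shift by 0.15 m and each number of a turn by 0.5 rad. A row lasts 1/8 s, in which the tool goes at most 62.5 mm and 10.7 degrees, less where a joint would pass 70% of its speed; a pose out of reach is approached as far as the arm can. A call with a number of a shift or a turn outside -1 to 1 is refused whole. A call with a gripper value outside its range is refused whole. OPENING is the opening, from 0 (shut) to 1 (fully open), set as the call begins (- or left out, the last holds). The fingers move at their own pace and stop on an object; FORCE is the grip in N (left out, the last holds). Time passes only in rows, so rows that repeat a pose let the fingers close. It gives the time, the measured TCP pose, the force, the opening and the grip force at its end, in the units of the state.
- ctrl.observe(): the state, without advancing time (a new reading comes with each control period).
- ctrl.camera(name): name is "side" or "top"; returns the picture (384x512x3 uint8, red, green, blue); there is no depth.
- ctrl.camera_params(name): a dict with "K" (3x3 intrinsics, pixels), "distortion" ([k1, k2, p1, p2, k3] as OpenCV has them; the pictures are not rectified), "xyz" and "orientation" of the camera in the world. Camera axes: x right, y down, z forward; pixel columns grow to the right and rows downward; lengths in m; the calibration is good to about 2 mm. A picture is of the moment at which its call begins. camera_params takes no time and is no camera call.
- ctrl.hand_in(): hands the job in; it is judged then, once.
The state is a dict: "time": time; "qpos": joint angles; "qd": joint speeds; "joint_torque": joint torques, N m; "tool_pos": TCP position; "tcp_rot": TCP orientation; "force": force on the tool from outside, world axes, zero at the start; "torque": the same for the moment, N m; "grip_width": finger opening in m; "grip_force": force on a finger pad.
Only numpy, scipy, OpenCV 4.12 (cv2) and the standard library are available. Lean on these libraries where they do the work, as an engineer would, in place of code of your own. Each camera call takes 0.05 s, during which the arm holds its last target. There are 200 camera calls.

## Working session

There is one attempt and no reset: what is moved stays moved. The work goes in short steps, Python scripts to look and compute and a shell command to move; the robot and the scene stay as the last step left them, time stands still between calls to the robot, and variables do not carry over. Pictures are saved under pics/ and viewed, at most 14 in all, crops included, and the job is handed in when it is done.

```bash
ls; mkdir -p pics
python3 - <<'E'
from station import ctrl
import cv2
for n in("top","side"):
    cv2.imwrite(f"pics/{n}0.png",ctrl.camera(n)[:,:,::-1]); print(n,ctrl.camera_params(n))
s=ctrl.observe(); print(s, ctrl.tcp_to_grasp)
E
```

```text
pics
top {'K': array([[477.97972193,   0.        , 253.06600786],
       [  0.        , 477.97972193, 194.20557852],
       [  0.        ,   0.        ,   1.        ]]), 'distortion': array([-0.18551302,  0.        ,  0.        ,  0.        ,  0.        ]), 'xyz': array([0.3409369 , 0.03942235, 1.16619349]), 'orientation': array([-2.1002654 ,  2.14118868, -0.20179385])}
side {'K': array([[492.13040836,   0.        , 254.73294129],
       [  0.        , 492.13040836, 185.88908577],
       [  0.        ,   0.        ,   1.        ]]), 'distortion': array([-0.17306865,  0.        ,  0.        ,  0.        ,  0.        ]), 'xyz': array([ 0.26130287, -1.00747422,  0.74518149]), 'orientation': array([-2.11425502,  0.28425338, -0.17257724])}
{'time': 0.1, 'qpos': array([ 9.20923513e-01,  1.58964828e-01,  1.59814806e+00,  5.55636297e-05,
        1.38621363e+00, -2.10116432e-01]), 'qd': array([-1.01146101e-04, -2.62790696e-03, -2.21829493e-03, -1.58501261e-03,
        1.65686751e-03,  3.87858973e-05]), 'joint_torque': array([ 4.09773538e-04, -3.96992075e+01, -3.32338500e+01, -1.99017541e-04,
        4.23219099e-03,  2.89337621e-06]), 'tool_pos': array([0.24445594, 0.51983247, 0.23040637]), 'tcp_rot': array([-6.85062145e-01, -3.06519748e+00,  2.43925717e-03]), 'force': array([-0.05655158,  0.13804936, -0.37107696]), 'torque': array([0.00304714, 0.01519828, 0.01259295]), 'grip_force': 0.0, 'grip_width': 0.08525877220247059} 0.0187
```

View pics/top0.png

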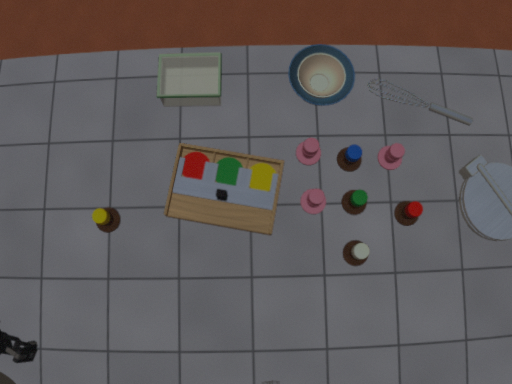

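View pics/side0.png

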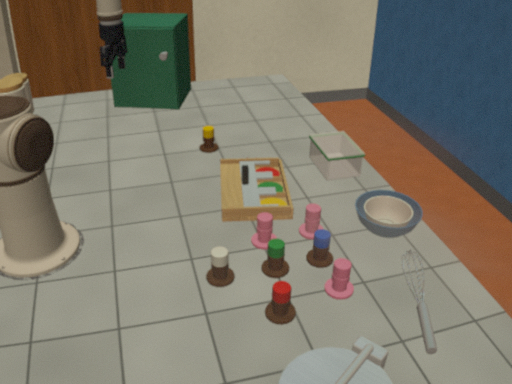

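The top view has +x up and +y left. In it the discs are red (195,166), green (229,172) and yellow (262,177), with the black handle at (222,195). The cap positions are red (414,210), green (359,198), yellow (101,216), blue (354,154) and white (361,251). The pink ones are decoys. The side view agrees.

```bash
cat > h.py <<'E'
import numpy as np, cv2
from scipy.spatial.transform import Rotation as R
from scipy.optimize import least_squares
from station import ctrl
def rays(n,px):
    p=ctrl.camera_params(n)
    u=cv2.undistortPoints(np.float64(px).reshape(-1,1,2),p["K"],p["distortion"])[:,0]
    return p["xyz"],R.from_rotvec(p["orientation"]).apply(np.c_[u,np.ones(len(u))])
def plane(n,px,z):
    c,d=rays(n,px); return c+d*((z-c[2])/d[:,2])[:,None]
def tri(p1,p2):
    A=np.zeros((3,3));b=np.zeros(3);L=[]
    for n,p in(("top",p1),("side",p2)):
        c,d=rays(n,p);d=d[0]/np.linalg.norm(d[0]);M=np.eye(3)-np.outer(d,d);A+=M;b+=M@c;L.append((c,M))
    x=np.linalg.solve(A,b); return x,[np.linalg.norm(M@(x-c)) for c,M in L]
HUE={"red":(174,4),"green":(50,75),"yellow":(25,33),"blue":(108,125)}
def blobs(img,col,amin=25):
    h=cv2.cvtColor(img,cv2.COLOR_RGB2HSV);a,b=HUE[col];H=h[...,0]
    m=((H>=a)|(H<=b)) if a>b else ((H>=a)&(H<=b))
    m=(m&(h[...,1]>170)&(h[...,2]>70)).astype(np.uint8)
    n,l,s,c=cv2.connectedComponentsWithStats(m)
    return [(s[i,4],c[i].round(1),(l==i).astype(np.uint8)) for i in range(1,n) if s[i,4]>=amin]
def go(pos,yaw=None):
    "shift (units) in tool axes to TCP pos; yaw = world angle of tool y (deg, mod 180)"
    s=ctrl.observe();r=R.from_rotvec(s["tcp_rot"]);d=r.inv().apply(np.array(pos)-s["tool_pos"])/0.15
    y=r.apply([0,1,0]);cur=np.degrees(np.arctan2(y[1],y[0]))
    t=0 if yaw is None else -((yaw-cur+90)%180-90)
    print("tool",s["tool_pos"].round(4),"yawY %.1f"%cur,"shift",d.round(3),"turn z units %.3f"%(np.radians(t)/0.5))
E
python3 - <<'E'
from h import *
T=cv2.imread("pics/top0.png")[:,:,::-1];S=cv2.imread("pics/side0.png")[:,:,::-1]
for c in HUE:
    print(c)
    bt=[(a,p) for a,p,m in blobs(T,c)];bs=[(a,p) for a,p,m in blobs(S,c)]
    print(" top",[(a,*p,*plane("top",p,.062)[0,:2].round(3)) for a,p in bt]);print(" side",[(a,*p,*plane("side",p,.06)[0,:2].round(3)) for a,p in bs])
    for a,p in bt:
        for b,q in bs:
            x,e=tri(p,q)
            if max(e)<.01: print("  tri",p,q,x.round(4),np.round(e,4))
E
```

```text
red
 top [(np.int32(483), np.float64(194.2), np.float64(164.5), np.float64(0.629), np.float64(0.178)), (np.int32(189), np.float64(414.0), np.float64(208.7), np.float64(0.511), np.float64(-0.345))]
 side [(np.int32(63), np.float64(269.3), np.float64(170.4), np.float64(0.626), np.float64(0.116)), (np.int32(301), np.float64(281.1), np.float64(291.7), np.float64(0.509), np.float64(-0.344))]
  tri [194.2 164.5] [269.3 170.4] [0.6439 0.1827 0.0191] [0.0034 0.0034]
  tri [414.  208.7] [281.1 291.7] [ 0.51   -0.3452  0.0612] [0.0015 0.0015]
green
 top [(np.int32(343), np.float64(227.4), np.float64(170.4), np.float64(0.613), np.float64(0.098)), (np.int32(127), np.float64(359.2), np.float64(196.9), np.float64(0.543), np.float64(-0.213))]
 side []
yellow
 top [(np.int32(508), np.float64(261.3), np.float64(176.0), np.float64(0.598), np.float64(0.018)), (np.int32(174), np.float64(99.5), np.float64(215.6), np.float64(0.509), np.float64(0.405))]
 side [(np.int32(34), np.float64(208.0), np.float64(128.4), np.float64(0.513), np.float64(0.426)), (np.int32(68), np.float64(271.6), np.float64(201.0), np.float64(0.587), np.float64(-0.031))]
  tri [261.3 176. ] [271.6 201. ] [0.6045 0.0177 0.0258] [0.0016 0.0016]
  tri [ 99.5 215.6] [208.  128.4] [0.5085 0.4022 0.0715] [0.0005 0.0005]
blue
 top [(np.int32(157), np.float64(353.8), np.float64(152.0), np.float64(0.653), np.float64(-0.207))]
 side []
```

Run:
```python
from h import *
T=cv2.imread("pics/top0.png")
cv2.imwrite("pics/crop.png",cv2.resize(T[135:245,150:300],None,fx=5,fy=5,interpolation=cv2.INTER_CUBIC))
```

```text
(no output)
```

View pics/crop.png

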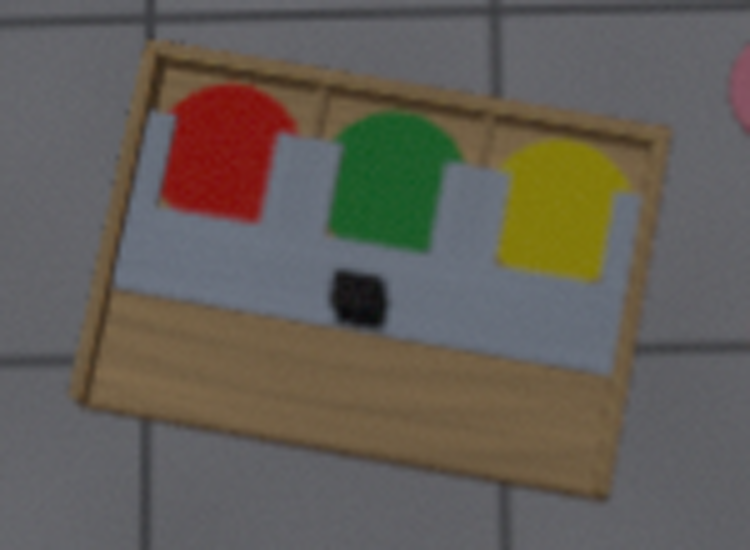

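The crop shows the caddy yawed about -10°, with the far arcs of all three discs clearly visible. The handle is at about crop (360,298), and the gate is slightly ajar.

```bash
cat >> h.py <<'E'
def caddy(T):
    P={}
    for c in("red","green","yellow"):
        m=max((b for b in blobs(T,c) if 150<b[1][0]<290 and 140<b[1][1]<200),key=lambda b:b[0])[2]
        k=max(cv2.findContours(m,cv2.RETR_EXTERNAL,cv2.CHAIN_APPROX_NONE)[0],key=len)[:,0]
        P[c]=plane("top",k,.013)[:,:2]
    K={"red":1,"green":0,"yellow":-1}
    def cent(p,c):
        return p[:2]+K[c]*.084*np.array([-np.sin(p[2]),np.cos(p[2])])
    p=np.array([*P["green"].mean(0),-.16])
    for it in range(6):
        def f(q,full=False):
            r=[]
            for c in P:
                d=P[c]-cent(q,c);d0=P[c]-cent(p,c)
                lx=d0@[np.cos(p[2]),np.sin(p[2])]
                r.append((np.linalg.norm(d,axis=1)-.0375)[lx>(.024)])
            return np.concatenate(r)
        s=least_squares(f,p,loss="soft_l1",f_scale=.002);p=s.x
    return p,{c:cent(p,c) for c in P},np.sqrt(np.mean(f(p)**2))
E
python3 - <<'E'
from h import *
T=cv2.imread("pics/top0.png")[:,:,::-1]
p,C,e=caddy(T);print("yaw",np.degrees(p[2]).round(2),C,"rms",e)
ux=np.array([np.cos(p[2]),np.sin(p[2])]);uy=np.array([-ux[1],ux[0]])
def loc(q): return ((q[:,:2]-C["green"])@np.c_[ux,uy]).round(4)
cr=lambda a:np.array(a)/5+[150,135]-.4
print("wall outer corners z.034/.04",loc(plane("top",cr([(152,42),(670,128),(605,497),(78,402)]),.037)))
print("divider top mid z.026",loc(plane("top",cr([(322,90),(490,115)]),.026)))
h=plane("top",cr([(357,300)]),.083);print("handle top",h,loc(h))
print("notch bottoms z.034",loc(plane("top",cr([(210,212),(380,242),(548,270)]),.034)))
for c,px in dict(red=(414,208.7),green=(359.2,196.9),yellow=(99.5,215.6),blue=(353.8,152)).items(): print(c,plane("top",[px],.067)[0,:2].round(4))
# foot check: contour-centre pixels of brown feet in the top view
g=cv2.cvtColor(T,cv2.COLOR_RGB2HSV);m=((g[...,0]<18)&(g[...,1]>90)&(g[...,2]<110)).astype(np.uint8);m[:60]=0
n,l,s,c=cv2.connectedComponentsWithStats(m)
for i in range(1,n):
    if 150<s[i,4]<900:
        k=cv2.findContours((l==i).astype(np.uint8),0,1)[0][0]; (u,r)=cv2.minEnclosingCircle(k); print("foot",s[i,4],u,r,plane("top",[u],.006)[0,:2].round(3))
go(h[0]*[1,1,0]+[0,0,.051],np.degrees(p[2])+90)
E
```

```text
yaw -11.01 {'red': array([0.63573285, 0.18272095]), 'green': array([0.61968485, 0.10026817]), 'yellow': array([0.60363684, 0.01781539])} rms 0.0019596212793979526
wall outer corners z.034/.04 [[ 0.0483  0.1281]
 [ 0.0484 -0.1311]
 [-0.1353 -0.1298]
 [-0.1342  0.127 ]]
divider top mid z.026 [[ 0.0411  0.0416]
 [ 0.0427 -0.0427]]
handle top [[0.55062587 0.11261558 0.083     ]] [[-0.0701 -0.0011]]
notch bottoms z.034 [[-0.0309  0.0829]
 [-0.0314 -0.0017]
 [-0.0311 -0.0844]]
red [ 0.5106 -0.3435]
green [ 0.5418 -0.2118]
yellow [0.5086 0.4037]
blue [ 0.6518 -0.2057]
foot 199 (203.5, 155.5) 26.73023223876953 [0.667 0.161]
foot 224 (348.8140869140625, 158.9693145751953) 11.540924072265625 [ 0.651 -0.205]
foot 221 (353.52777099609375, 201.94444274902344) 11.690723419189453 [ 0.541 -0.211]
foot 330 (407.0, 212.94444274902344) 12.174881935119629 [ 0.51  -0.346]
foot 246 (107.64122009277344, 219.38931274414062) 11.690025329589844 [0.508 0.402]
foot 218 (354.89337158203125, 252.7701416015625) 11.957279205322266 [ 0.415 -0.207]
tool [0.2445 0.5198 0.2304] yawY 64.8 shift [-3.003 -1.585  1.197] turn z units -0.495
```

```bash
cat >> h.py <<'E'
YAW=np.radians(-11.0);G0=np.array([.6197,.1003]);UX=np.array([np.cos(YAW),np.sin(YAW)]);UY=np.array([-UX[1],UX[0]])
def L(lx,ly,z): return np.array([*(G0+lx*UX+ly*UY),z])
E
python3 -m pendant '[[-0.2,-0.1,0,0,0,-0.1],[-0.4,-0.2,0,0,0,-0.2],[-0.6,-0.3,0,0,0,-0.3],[-0.8,-0.4,0,0,0,-0.4],[-1,-0.5,0,0,0,-0.495],[-1,-0.5,0,0,0,-0.495]]' 1
python3 - <<'E'
from h import *
go(L(-.065,0,.051),79)
E
```

```text
time: 0.85
tool_pos: [0.3495, 0.3871, 0.2309]
tcp_rot: [-0.306, -3.126, 0.001]
force: [-0.1, 0.1, 0.0]
grip_width: 0.086
grip_force: 0.0
tool [0.3495 0.3871 0.2309] yawY 78.8 shift [-1.706 -1.527  1.2  ] turn z units -0.007
```

```bash
python3 -m pendant '[[-0.2,-0.18,0,0,0,0],[-0.4,-0.36,0,0,0,0],[-0.6,-0.54,0,0,0,0],[-0.85,-0.76,0,0,0,0],[-1,-0.9,0,0,0,0]]' 
python3 -m pendant '[[-0.2,-0.18,0,0,0,0],[-0.4,-0.36,0,0,0,0],[-0.6,-0.54,0.1,0,0,0],[-0.7,-0.62,0.2,0,0,0],[-0.7,-0.62,0.3,0,0,0],[-0.7,-0.62,0.3,0,0,0]]'
python3 - <<'E'
from h import *
go(L(-.065,0,.051),79)
cv2.imwrite("pics/top1.png",cv2.resize(ctrl.camera("top")[110:260,120:320,::-1],None,fx=3,fy=3))
cv2.imwrite("pics/side1.png",cv2.resize(ctrl.camera("side")[60:260,160:360,::-1],None,fx=3,fy=3))
E
```

```text
time: 1.48
tool_pos: [0.4706, 0.2266, 0.231]
tcp_rot: [-0.303, -3.127, -0.0]
force: [0.3, -0.0, 0.2]
grip_width: 0.0854
grip_force: 0.0
time: 2.22
tool_pos: [0.5534, 0.1174, 0.1842]
tcp_rot: [-0.299, -3.123, -0.0]
force: [-0.6, -0.7, -0.1]
grip_width: 0.0855
grip_force: 0.0
tool [0.5534 0.1174 0.1842] yawY 79.0 shift [-0.026 -0.027  0.888] turn z units 0.002
```

View pics/side1.png

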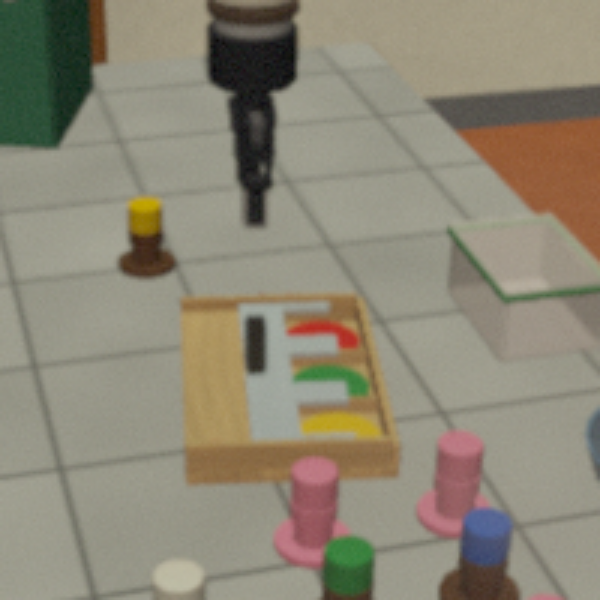

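The gripper hovers over the handle (crop ~(255,345)) with its closing line along the row. I'll descend and pinch.

```bash
python3 -m pendant '[[-0.02,-0.03,0.2,0,0,0],[-0.03,-0.03,0.4,0,0,0],[-0.03,-0.03,0.55,0,0,0],[-0.03,-0.03,0.7,0,0,0],[-0.03,-0.03,0.8,0,0,0],[-0.03,-0.03,0.88,0,0,0],[-0.03,-0.03,0.88,0,0,0],[-0.03,-0.03,0.88,0,0,0]]' 
python3 -m pendant '[[0,0,0,0,0,0],[0,0,0,0,0,0],[0,0,0,0,0,0],[0,0,0,0,0,0],[0,0,0,0,0,0],[0,0,0,0,0,0],[0,0,0,0,0,0],[0,0,0,0,0,0]]' 0 30
python3 - <<'E'
from h import *
go(L(-.122,0,.051),79)
E
```

```text
time: 3.32
tool_pos: [0.5596, 0.1108, 0.0551]
tcp_rot: [0.301, 3.126, 0.0]
force: [0.3, -0.5, 0.3]
grip_width: 0.0853
grip_force: 0.0
time: 4.32
tool_pos: [0.5594, 0.112, 0.0547]
tcp_rot: [0.302, 3.126, 0.004]
force: [1.2, 5.6, 0.7]
grip_width: 0.0231
grip_force: 35.0
tool [0.5594 0.112  0.0547] yawY 79.0 shift [ 0.404 -0.     0.025] turn z units -0.002
```

```bash
python3 -m pendant '[[0.05,0,0,0,0,0],[0.11,0,0,0,0,0],[0.17,0,0,0,0,0],[0.23,0,0,0,0,0],[0.29,0,0,0,0,0],[0.35,0,0,0,0,0],[0.38,0,0,0,0,0],[0.4,0,0,0,0,0],[0.41,0,0,0,0,0],[0.41,0,0,0,0,0]]' 
python3 -m pendant '[[0.01,0,0,0,0,0],[0.02,0,0,0,0,0],[0.02,0,0,0,0,0]]'
python3 - <<'E'
from h import *
go(L(-.122,0,.051),79)
E
```

```text
time: 5.58
tool_pos: [0.5066, 0.1226, 0.0552]
tcp_rot: [0.302, 3.107, 0.005]
force: [29.9, 4.8, -27.1]
grip_width: 0.0236
grip_force: 31.3
time: 5.95
tool_pos: [0.5055, 0.1228, 0.0558]
tcp_rot: [0.302, 3.103, 0.005]
force: [35.8, 4.3, -30.3]
grip_width: 0.0232
grip_force: 31.4
tool [0.5055 0.1228 0.0558] yawY 78.9 shift [ 0.038 -0.002  0.031] turn z units -0.005
```

```bash
python3 -m pendant '[[-0.02,0,0,0,0,0],[-0.02,0,0,0,0,0]]' 
python3 -m pendant '[[0,0,0,0,0,0],[0,0,0,0,0,0],[0,0,0,0,0,0],[0,0,0,0,0,0],[0,0,-0.2,0,0,0],[0,0,-0.5,0,0,0],[0,0,-0.8,0,0,0],[0,0,-0.8,0,0,0]]' 1
python3 - <<'E'
from h import *
T=ctrl.camera("top")
cv2.imwrite("pics/top2.png",cv2.resize(T[110:260,120:320,::-1],None,fx=3,fy=3))
cv2.imwrite("pics/side2.png",cv2.resize(ctrl.camera("side")[120:250,180:330,::-1],None,fx=4,fy=4))
go([.5098,-.3445,.2],79)
go([.5415,-.2114,.2],79)
go([.508,.403,.2],79)
go(L(-.122,0,.17),79)
E
```

```text
time: 6.2
tool_pos: [0.5054, 0.1228, 0.0557]
tcp_rot: [0.303, 3.11, 0.005]
force: [21.6, 4.9, -17.9]
grip_width: 0.0235
grip_force: 33.2
time: 7.2
tool_pos: [0.5014, 0.1225, 0.1787]
tcp_rot: [0.301, 3.118, 0.001]
force: [0.0, 0.1, -0.9]
grip_width: 0.0855
grip_force: 0.0
tool [0.4984 0.1225 0.1742] yawY 79.0 shift [-0.67  -3.041 -0.172] turn z units -0.001
tool [0.4984 0.1225 0.1742] yawY 79.0 shift [-0.707 -2.13  -0.172] turn z units -0.001
tool [0.4984 0.1225 0.1742] yawY 79.0 shift [ 0.295  1.848 -0.172] turn z units -0.001
tool [0.4984 0.1225 0.1742] yawY 79.0 shift [-0.009  0.009  0.028] turn z units -0.001
```

View pics/side2.png

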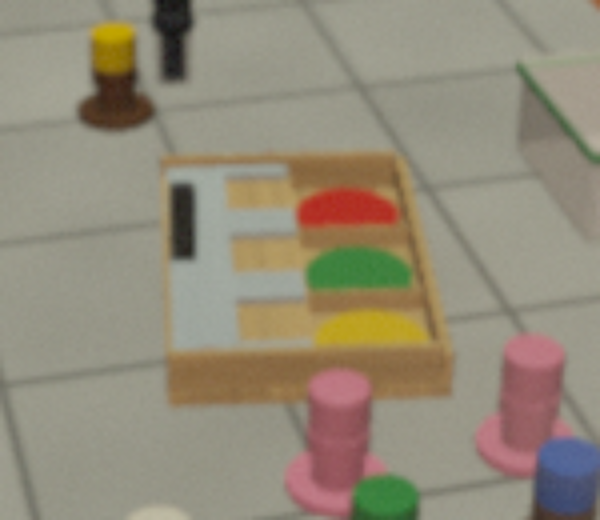

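The gate is fully aside and the discs are uncovered. Next is the yellow mill.

```bash
python3 -m pendant '[[0.05,0.15,-0.1,0,0,0],[0.1,0.4,-0.1,0,0,0],[0.15,0.65,-0.1,0,0,0],[0.2,0.92,-0.1,0,0,0],[0.2,0.97,-0.1,0,0,0]]' 1
python3 -m pendant '[[0.05,0.25,0,0,0,0],[0.1,0.5,0,0,0,0],[0.1,0.7,0,0,0,0],[0.1,0.85,0,0,0,0],[0.1,0.88,0,0,0,0],[0.1,0.88,0,0,0,0]]'
python3 - <<'E'
from h import *
T=ctrl.camera("top");p,C,e=caddy(T);print("yaw",np.degrees(p[2]).round(2),C,"rms",e)
for c in HUE:print(c,[(a,q,plane("top",[q],.067)[0,:2].round(4)) for a,q,m in blobs(T,c)])
go([.508,.403,.038],79)
E
```

```text
time: 7.92
tool_pos: [0.4953, 0.2725, 0.187]
tcp_rot: [-0.297, -3.124, 0.002]
force: [-0.2, 0.7, -0.2]
grip_width: 0.0856
grip_force: 0.0
time: 8.68
tool_pos: [0.5072, 0.4024, 0.1883]
tcp_rot: [-0.302, -3.126, 0.002]
force: [-0.8, -0.5, 0.1]
grip_width: 0.0857
grip_force: 0.0
yaw -11.1 {'red': array([0.63595362, 0.18272201]), 'green': array([0.61978616, 0.10029257]), 'yellow': array([0.60361871, 0.01786312])} rms 0.0019589675130194687
red [(np.int32(662), array([195. , 165.8]), array([0.6247, 0.1753])), (np.int32(191), array([413.8, 208.7]), array([ 0.5106, -0.343 ]))]
green [(np.int32(487), array([228. , 171.3]), array([0.6096, 0.0968])), (np.int32(129), array([359.2, 196.9]), array([ 0.5418, -0.2118]))]
yellow [(np.int32(696), array([261.3, 177.4]), array([0.5932, 0.0183])), (np.int32(90), array([ 99.4, 218.5]), array([0.5017, 0.4037]))]
blue [(np.int32(155), array([353.8, 151.9]), array([ 0.6521, -0.2057]))]
tool [0.5073 0.4022 0.1886] yawY 78.9 shift [-0.005  0.007  1.004] turn z units -0.002
```

```bash
python3 -m pendant '[[0,0,0.2,0,0,0],[0,0,0.45,0,0,0],[0,0,0.65,0,0,0],[0,0,0.8,0,0,0],[0,0,0.92,0,0,0],[0,0,1,0,0,0],[0,0,1,0,0,0]]' 
python3 -m pendant '[[0,0,0,0,0,0],[0,0,0,0,0,0],[0,0,0,0,0,0],[0,0,0,0,0,0],[0,0,0,0,0,0],[0,0,0,0,0,0],[0,0,0,0,0,0],[0,0,0,0,0,0]]' 0 40
python3 -m pendant '[[0,0,-0.1,0,0,0],[0,0,-0.3,0,0,0],[0,0,-0.55,0,0,0],[0,0,-0.8,0,0,0],[0,0,-1,0,0,0],[0,0,-1,0,0,0]]'
python3 - <<'E'
from h import *
print(plane("top",[(195,165.8),(228,171.3),(261.3,177.4)],.013).round(4))
S=ctrl.camera("side");cv2.imwrite("pics/side3.png",cv2.resize(S[40:190,130:330,::-1],None,fx=3,fy=3))
go(L(0,-.084,.2),79)
E
```

```text
time: 9.6
tool_pos: [0.507, 0.403, 0.0386]
tcp_rot: [-0.302, -3.126, 0.001]
force: [-0.5, -0.3, -0.4]
grip_width: 0.0853
grip_force: 0.0
time: 10.6
tool_pos: [0.5079, 0.4037, 0.0402]
tcp_rot: [0.301, 3.126, 0.001]
force: [-1.2, -1.0, 5.6]
grip_width: 0.0367
grip_force: 40.2
time: 11.35
tool_pos: [0.5089, 0.4044, 0.1927]
tcp_rot: [0.301, 3.122, 0.006]
force: [0.1, 0.3, -2.3]
grip_width: 0.0369
grip_force: 40.6
[[0.6386 0.182  0.013 ]
 [0.6228 0.0996 0.013 ]
 [0.6056 0.0173 0.013 ]]
tool [0.5077 0.4037 0.19  ] yawY 79.0 shift [-1.12  -2.403 -0.068] turn z units -0.001
```

View pics/side3.png

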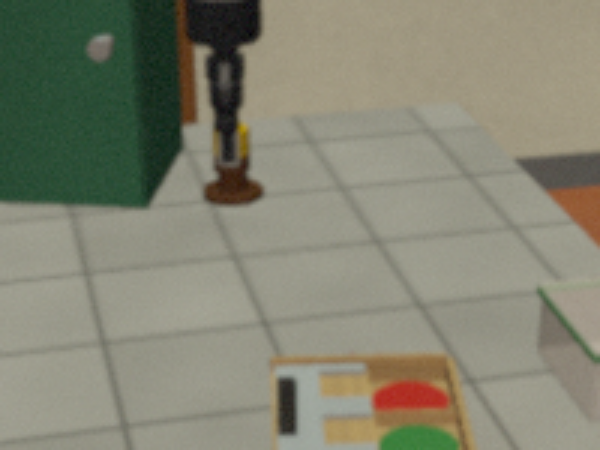

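The yellow mill hangs upright in the grip (crop ~(233,165)). I'll carry it to the yellow disc.

```bash
python3 -m pendant '[[-0.1,-0.15,0,0,0,0],[-0.2,-0.35,0,0,0,0],[-0.3,-0.6,0,0,0,0],[-0.4,-0.85,0,0,0,0],[-0.5,-1,0,0,0,0]]'
python3 -m pendant '[[-0.12,-0.25,0,0,0,0],[-0.25,-0.5,0,0,0,0],[-0.35,-0.75,0,0,0,0],[-0.5,-1,0,0,0,0],[-0.5,-1,0,0,0,0]]'
python3 -m pendant '[[-0.05,-0.15,0,0,0,0],[-0.1,-0.3,0,0,0,0],[-0.12,-0.4,0,0,0,0],[-0.12,-0.4,0,0,0,0],[-0.12,-0.4,0,0,0,0]]'
python3 - <<'E'
from h import *
go(L(.001,-.084,.054),79)
E
```

```text
time: 12.02
tool_pos: [0.551, 0.2399, 0.1864]
tcp_rot: [-0.303, -3.122, 0.003]
force: [-0.1, 0.2, -2.3]
grip_width: 0.0369
grip_force: 40.6
time: 12.65
tool_pos: [0.5967, 0.0776, 0.1867]
tcp_rot: [-0.307, -3.123, 0.001]
force: [0.5, 0.1, -2.2]
grip_width: 0.0372
grip_force: 40.7
time: 13.28
tool_pos: [0.6031, 0.0189, 0.1889]
tcp_rot: [-0.301, -3.126, -0.001]
force: [0.2, 0.1, -1.6]
grip_width: 0.0373
grip_force: 40.9
tool [0.6031 0.0189 0.1889] yawY 79.0 shift [-0.013 -0.007  0.899] turn z units 0.000
```

```bash
python3 -m pendant '[[-0.01,0,0.15,0,0,0],[-0.01,0,0.35,0,0,0],[-0.01,0,0.55,0,0,0],[-0.01,0,0.7,0,0,0],[-0.01,0,0.8,0,0,0],[-0.01,0,0.85,0,0,0],[-0.01,0,0.87,0,0,0],[-0.01,0,0.88,0,0,0],[-0.01,0,0.88,0,0,0]]'
python3 -m pendant '[[0,0,0.01,0,0,0],[0,0,0.02,0,0,0],[0,0,0.02,0,0,0]]'
```

```text
time: 14.4
tool_pos: [0.6054, 0.0176, 0.0579]
tcp_rot: [0.302, 3.126, -0.0]
force: [-0.3, -0.6, -2.1]
grip_width: 0.0371
grip_force: 40.9
time: 14.78
tool_pos: [0.6048, 0.0177, 0.0541]
tcp_rot: [-0.302, -3.127, -0.0]
force: [0.7, 0.1, -1.9]
grip_width: 0.037
grip_force: 40.9
```

```bash
python3 -m pendant '[[0,0,0.007,0,0,0],[0,0,0.01,0,0,0],[0,0,0.01,0,0,0]]'
python3 -m pendant '[[0,0,0.007,0,0,0],[0,0,0.01,0,0,0],[0,0,0.01,0,0,0]]'
```

```text
time: 15.15
tool_pos: [0.6052, 0.0177, 0.0533]
tcp_rot: [0.301, 3.127, -0.0]
force: [-0.8, -0.4, 2.0]
grip_width: 0.037
grip_force: 41.3
time: 15.52
tool_pos: [0.6053, 0.0176, 0.0533]
tcp_rot: [0.301, 3.127, -0.001]
force: [-6.3, 0.5, 11.5]
grip_width: 0.037
grip_force: 42.3
```

```bash
python3 -m pendant '[[0,0,-0.01,0,0,0],[0,0,-0.01,0,0,0]]'
python3 -m pendant '[[0,0,0,0,0,0],[0,0,0,0,0,0],[0,0,0,0,0,0],[0,0,0,0,0,0],[0,0,-0.1,0,0,0],[0,0,-0.3,0,0,0],[0,0,-0.5,0,0,0],[0,0,-0.7,0,0,0],[0,0,-0.85,0,0,0],[0,0,-0.85,0,0,0]]' 0.68
python3 - <<'E'
from h import *
go([.541,-.2114,.2],79)
E
```

```text
time: 15.78
tool_pos: [0.6053, 0.0176, 0.0533]
tcp_rot: [0.302, 3.126, -0.0]
force: [-1.9, 0.2, 5.0]
grip_width: 0.0371
grip_force: 41.4
time: 17.02
tool_pos: [0.6068, 0.0175, 0.1837]
tcp_rot: [0.301, 3.121, -0.001]
force: [-0.6, -0.3, -0.1]
grip_width: 0.0583
grip_force: 0.0
tool [0.6068 0.0175 0.1837] yawY 79.0 shift [ 0.138 -1.581 -0.11 ] turn z units -0.000
```

```bash
python3 -m pendant '[[0.02,-0.15,0,0,0,0],[0.05,-0.4,0,0,0,0],[0.07,-0.65,0,0,0,0],[0.1,-0.9,0,0,0,0],[0.1,-1,0,0,0,0]]' 1
python3 -m pendant '[[0.02,-0.2,0,0,0,0],[0.04,-0.4,0,0,0,0],[0.04,-0.52,0,0,0,0],[0.04,-0.58,0,0,0,0],[0.04,-0.58,0,0,0,0],[0.04,-0.58,0,0,0,0]]'
python3 - <<'E'
from h import *
T=ctrl.camera("top");S=ctrl.camera("side")
cv2.imwrite("pics/top4.png",cv2.resize(T[110:290,140:440,::-1],None,fx=2.6,fy=2.6))
cv2.imwrite("pics/side4.png",cv2.resize(S[140:340,180:380,::-1],None,fx=3,fy=3))
go([.5413,-.2114,.038],79)
E
```

```text
time: 17.65
tool_pos: [0.5605, -0.128, 0.1793]
tcp_rot: [-0.305, -3.125, -0.001]
force: [0.7, 0.3, -1.1]
grip_width: 0.0852
grip_force: 0.0
time: 18.4
tool_pos: [0.5393, -0.2101, 0.1802]
tcp_rot: [-0.3, -3.127, -0.001]
force: [-0.0, 0.5, 0.4]
grip_width: 0.0853
grip_force: 0.0
tool [ 0.5393 -0.2101  0.1803] yawY 79.0 shift [-0.015 -0.006  0.949] turn z units 0.001
```

View pics/side4.png

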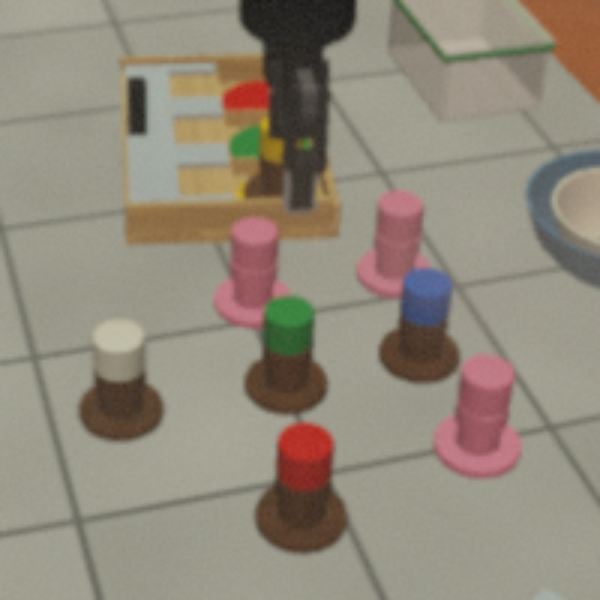

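View pics/top4.png

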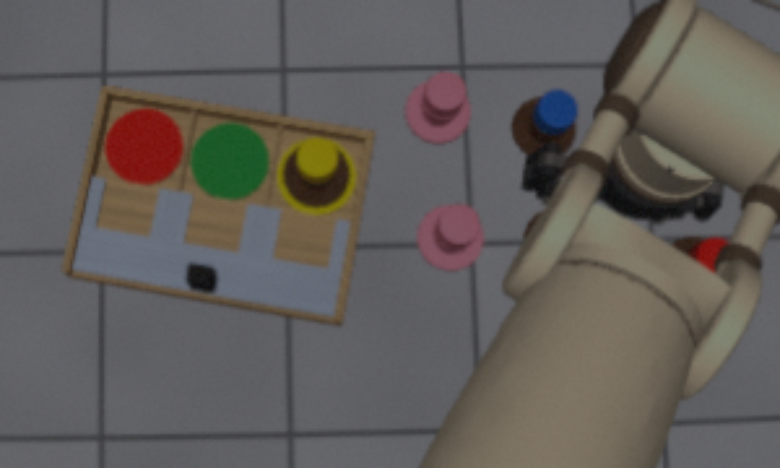

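The yellow mill stands centred on its disc. The gripper is above the green mill with the neighbours clear, so I'll descend and grip.

```bash
python3 -m pendant '[[-0.01,-0.01,0.2,0,0,0],[-0.01,-0.01,0.45,0,0,0],[-0.01,-0.01,0.65,0,0,0],[-0.01,-0.01,0.78,0,0,0],[-0.01,-0.01,0.88,0,0,0],[-0.01,-0.01,0.94,0,0,0],[-0.01,-0.01,0.94,0,0,0]]' 
python3 -m pendant '[[0,0,0,0,0,0],[0,0,0,0,0,0],[0,0,0,0,0,0],[0,0,0,0,0,0],[0,0,0,0,0,0],[0,0,0,0,0,0],[0,0,0,0,0,0],[0,0,0,0,0,0]]' 0 40
python3 -m pendant '[[0,0,-0.1,0,0,0],[0,0,-0.3,0,0,0],[0,0,-0.55,0,0,0],[0,0,-0.8,0,0,0],[0,0,-1,0,0,0],[0,0,-1,0,0,0]]'
python3 - <<'E'
from h import *
go(L(.001,0,.2),79)
E
```

```text
time: 19.38
tool_pos: [0.5403, -0.2127, 0.0392]
tcp_rot: [-0.302, -3.127, -0.0]
force: [-0.7, 0.5, 0.5]
grip_width: 0.0857
grip_force: 0.0
time: 20.38
tool_pos: [0.5407, -0.2129, 0.04]
tcp_rot: [0.301, 3.126, -0.001]
force: [-1.2, 1.2, 4.7]
grip_width: 0.0368
grip_force: 40.0
time: 21.12
tool_pos: [0.5417, -0.2136, 0.1924]
tcp_rot: [0.301, 3.122, -0.005]
force: [-0.3, -0.4, -1.8]
grip_width: 0.037
grip_force: 40.5
tool [ 0.5417 -0.2136  0.1924] yawY 79.0 shift [-0.117  2.154 -0.055] turn z units -0.001
```

```bash
python3 -m pendant '[[-0.02,0.15,0,0,0,0],[-0.03,0.4,0,0,0,0],[-0.05,0.65,0,0,0,0],[-0.06,0.9,0,0,0,0],[-0.06,1,0,0,0,0]]'
python3 -m pendant '[[-0.02,0.25,0,0,0,0],[-0.03,0.5,0,0,0,0],[-0.05,0.75,0,0,0,0],[-0.06,0.95,0,0,0,0],[-0.06,1,0,0,0,0]]'
python3 -m pendant '[[0,0.1,0,0,0,0],[0,0.15,0,0,0,0],[0,0.15,0,0,0,0],[0,0.15,0,0,0,0]]'
python3 - <<'E'
from h import *
go(L(.001,0,.054),79)
E
```

```text
time: 21.75
tool_pos: [0.5768, -0.0651, 0.1871]
tcp_rot: [-0.298, -3.124, -0.001]
force: [0.2, -0.4, -1.6]
grip_width: 0.0373
grip_force: 40.5
time: 22.38
tool_pos: [0.6147, 0.0792, 0.1878]
tcp_rot: [-0.299, -3.125, 0.001]
force: [-0.5, -0.5, -2.4]
grip_width: 0.0373
grip_force: 40.7
time: 22.88
tool_pos: [0.6196, 0.0999, 0.1893]
tcp_rot: [0.302, 3.127, -0.0]
force: [-0.3, -0.2, -1.9]
grip_width: 0.0373
grip_force: 40.7
tool [0.6196 0.0999 0.1893] yawY 79.0 shift [-0.007  0.003  0.902] turn z units -0.002
```

```bash
python3 -m pendant '[[-0.01,0,0.15,0,0,0],[-0.01,0,0.35,0,0,0],[-0.01,0,0.55,0,0,0],[-0.01,0,0.7,0,0,0],[-0.01,0,0.8,0,0,0],[-0.01,0,0.85,0,0,0],[-0.01,0,0.87,0,0,0],[-0.01,0,0.89,0,0,0],[-0.01,0,0.9,0,0,0],[-0.01,0,0.9,0,0,0]]'
python3 -m pendant '[[0,0,0.005,0,0,0],[0,0,0.01,0,0,0],[0,0,0.01,0,0,0]]'
```

```text
time: 24.12
tool_pos: [0.6211, 0.1002, 0.0545]
tcp_rot: [0.301, 3.127, -0.0]
force: [0.8, -0.3, -1.9]
grip_width: 0.0374
grip_force: 40.7
time: 24.5
tool_pos: [0.6212, 0.1002, 0.0531]
tcp_rot: [0.301, 3.127, 0.0]
force: [-1.0, -0.4, 0.5]
grip_width: 0.0371
grip_force: 40.9
```

Contact is just starting. I'll press down slightly more, then release.

```bash
python3 -m pendant '[[0,0,0.005,0,0,0],[0,0,0.005,0,0,0]]'
python3 -m pendant '[[0,0,0,0,0,0],[0,0,0,0,0,0],[0,0,0,0,0,0],[0,0,0,0,0,0],[0,0,-0.1,0,0,0],[0,0,-0.3,0,0,0],[0,0,-0.5,0,0,0],[0,0,-0.7,0,0,0],[0,0,-0.9,0,0,0],[0,0,-0.9,0,0,0]]' 0.68
python3 -m pendant '[[0.03,-0.2,0,0,0,0],[0.06,-0.45,0,0,0,0],[0.09,-0.7,0,0,0,0],[0.12,-0.9,0,0,0,0],[0.13,-1,0,0,0,0]]' 1
python3 -m pendant '[[0.03,-0.25,0,0,0,0],[0.06,-0.5,0,0,0,0],[0.09,-0.75,0,0,0,0],[0.12,-0.95,0,0,0,0],[0.13,-1,0,0,0,0]]'
python3 - <<'E'
from h import *
go([.5102,-.3445,.19],79)
E
```

```text
time: 24.75
tool_pos: [0.6213, 0.1002, 0.053]
tcp_rot: [0.301, 3.127, -0.0]
force: [-3.0, 1.3, 4.6]
grip_width: 0.0374
grip_force: 41.6
time: 26.0
tool_pos: [0.6233, 0.1001, 0.1916]
tcp_rot: [0.301, 3.119, 0.001]
force: [0.7, 0.2, 0.3]
grip_width: 0.0578
grip_force: 0.0
time: 26.62
tool_pos: [0.5723, -0.0444, 0.1863]
tcp_rot: [-0.304, -3.126, -0.0]
force: [0.1, 0.3, -0.3]
grip_width: 0.0857
grip_force: 0.0
time: 27.25
tool_pos: [0.525, -0.1877, 0.1867]
tcp_rot: [-0.304, -3.126, -0.001]
force: [1.3, -0.3, 0.8]
grip_width: 0.0849
grip_force: 0.0
tool [ 0.525  -0.1877  0.1867] yawY 78.9 shift [-0.105 -1.045 -0.023] turn z units -0.004
```

```bash
python3 -m pendant '[[-0.02,-0.25,0,0,0,0],[-0.05,-0.5,0,0,0,0],[-0.08,-0.75,0,0,0,0],[-0.09,-0.95,0,0,0,0],[-0.1,-1,0,0,0,0],[-0.1,-1,0,0,0,0],[-0.1,-1,0,0,0,0]]'
python3 - <<'E'
from h import *
go([.5102,-.3445,.038],79)
T=ctrl.camera("top");S=ctrl.camera("side")
for n,I in(("top",T),("side",S)):
  for c in HUE:print(n,c,[(a,q,plane(n,[q],.067)[0,:2].round(3)) for a,q,m in blobs(I,c)])
cv2.imwrite("pics/side5.png",cv2.resize(S[140:340,180:380,::-1],None,fx=3,fy=3))
E
```

```text
time: 28.12
tool_pos: [0.5119, -0.3355, 0.1869]
tcp_rot: [-0.299, -3.127, -0.001]
force: [-0.4, 0.6, 0.3]
grip_width: 0.0857
grip_force: 0.0
tool [ 0.5119 -0.3355  0.1869] yawY 79.1 shift [-0.001 -0.062  0.993] turn z units 0.002
top red [(np.int32(662), array([195. , 165.9]), array([0.624, 0.175])), (np.int32(50), array([409.7, 206. ]), array([ 0.517, -0.333]))]
top green [(np.int32(126), array([226.1, 164.7]), array([0.626, 0.101]))]
top yellow [(np.int32(393), array([261.5, 175.3]), array([0.598, 0.018]))]
top blue [(np.int32(154), array([353.7, 151.9]), array([ 0.652, -0.205]))]
side red [(np.int32(43), array([258.4, 172.3]), array([0.59 , 0.103])), (np.int32(287), array([281.2, 291.5]), array([ 0.507, -0.35 ]))]
side green []
side yellow []
side blue []
```

View pics/side5.png

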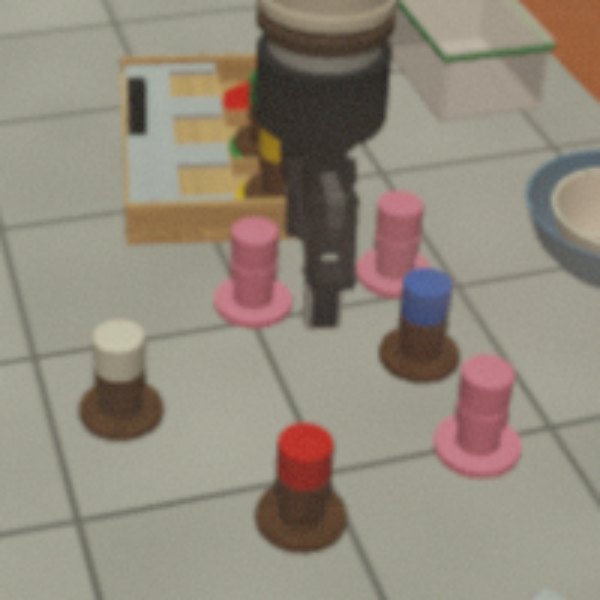

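The red mill stands alone, and blue and white are unmoved. Green is on its disc. I'll pick up the red mill.

```bash
python3 -m pendant '[[0,-0.06,0.15,0,0,0],[0,-0.06,0.4,0,0,0],[0,-0.06,0.65,0,0,0],[0,-0.06,0.8,0,0,0],[0,-0.06,0.92,0,0,0],[0,-0.06,0.985,0,0,0],[0,-0.06,0.985,0,0,0]]' 
python3 -m pendant '[[0,0,0,0,0,0],[0,0,0,0,0,0],[0,0,0,0,0,0],[0,0,0,0,0,0],[0,0,0,0,0,0],[0,0,0,0,0,0],[0,0,0,0,0,0],[0,0,0,0,0,0]]' 0 40
python3 -m pendant '[[0,0,-0.1,0,0,0],[0,0,-0.3,0,0,0],[0,0,-0.55,0,0,0],[0,0,-0.8,0,0,0],[0,0,-1,0,0,0],[0,0,-1,0,0,0]]'
python3 - <<'E'
from h import *
go(L(.001,.084,.2),79)
E
```

```text
time: 29.1
tool_pos: [0.5097, -0.3456, 0.0391]
tcp_rot: [-0.301, -3.127, -0.001]
force: [0.5, 0.4, 0.3]
grip_width: 0.0857
grip_force: 0.0
time: 30.1
tool_pos: [0.5102, -0.3461, 0.0402]
tcp_rot: [0.301, 3.126, -0.001]
force: [-1.4, 1.7, 6.5]
grip_width: 0.0368
grip_force: 40.1
time: 30.85
tool_pos: [0.511, -0.3471, 0.1926]
tcp_rot: [0.301, 3.122, -0.006]
force: [0.4, 0.3, -2.5]
grip_width: 0.0371
grip_force: 40.5
tool [ 0.511  -0.3471  0.1926] yawY 79.0 shift [-0.148  3.626 -0.062] turn z units -0.001
```

```bash
python3 -m pendant '[[-0.02,0.15,0,0,0,0],[-0.03,0.4,0,0,0,0],[-0.04,0.65,0,0,0,0],[-0.04,0.9,0,0,0,0],[-0.04,1,0,0,0,0]]'
python3 -m pendant '[[-0.01,0.25,0,0,0,0],[-0.02,0.5,0,0,0,0],[-0.03,0.75,0,0,0,0],[-0.04,1,0,0,0,0]]'
python3 -m pendant '[[-0.01,0.25,0,0,0,0],[-0.02,0.5,0,0,0,0],[-0.03,0.75,0,0,0,0],[-0.04,0.95,0,0,0,0],[-0.04,1,0,0,0,0]]'
python3 -m pendant '[[-0.01,0.25,0,0,0,0],[-0.02,0.45,0,0,0,0],[-0.03,0.58,0,0,0,0],[-0.03,0.62,0,0,0,0],[-0.03,0.62,0,0,0,0],[-0.03,0.62,0,0,0,0]]'
python3 - <<'E'
from h import *
go(L(.001,.084,.054),79)
E
```

```text
time: 31.48
tool_pos: [0.5436, -0.1962, 0.1871]
tcp_rot: [-0.297, -3.124, -0.004]
force: [0.1, 0.5, -1.8]
grip_width: 0.0373
grip_force: 40.5
time: 31.98
tool_pos: [0.5783, -0.0523, 0.1879]
tcp_rot: [-0.302, -3.125, -0.0]
force: [0.4, 0.1, -1.2]
grip_width: 0.0371
grip_force: 40.7
time: 32.6
tool_pos: [0.6128, 0.094, 0.1879]
tcp_rot: [-0.298, -3.125, 0.0]
force: [0.0, -0.3, -1.8]
grip_width: 0.037
grip_force: 40.7
time: 33.35
tool_pos: [0.6356, 0.1819, 0.1893]
tcp_rot: [-0.303, -3.127, 0.001]
force: [0.9, -0.3, -2.0]
grip_width: 0.0371
grip_force: 40.9
tool [0.6356 0.1819 0.1893] yawY 78.9 shift [-0.007  0.006  0.902] turn z units -0.003
```

```bash
python3 -m pendant '[[-0.01,0,0.15,0,0,0],[-0.01,0,0.35,0,0,0],[-0.01,0,0.55,0,0,0],[-0.01,0,0.7,0,0,0],[-0.01,0,0.8,0,0,0],[-0.01,0,0.85,0,0,0],[-0.01,0,0.87,0,0,0],[-0.01,0,0.89,0,0,0],[-0.01,0,0.9,0,0,0],[-0.01,0,0.9,0,0,0]]'
python3 -m pendant '[[0,0,0.005,0,0,0],[0,0,0.01,0,0,0],[0,0,0.01,0,0,0]]'
```

```text
time: 34.6
tool_pos: [0.6372, 0.1827, 0.0545]
tcp_rot: [0.301, 3.127, 0.0]
force: [0.7, 0.2, -1.6]
grip_width: 0.037
grip_force: 40.9
time: 34.98
tool_pos: [0.6373, 0.1827, 0.0533]
tcp_rot: [0.301, 3.127, 0.0]
force: [-1.3, 0.7, 0.4]
grip_width: 0.0372
grip_force: 41.2
```

```bash
python3 -m pendant '[[0,0,0.005,0,0,0],[0,0,0.005,0,0,0]]'
python3 -m pendant '[[0,0,0,0,0,0],[0,0,0,0,0,0],[0,0,0,0,0,0],[0,0,0,0,0,0],[0,0,-0.1,0,0,0],[0,0,-0.3,0,0,0],[0,0,-0.5,0,0,0],[0,0,-0.7,0,0,0],[0,0,-0.8,0,0,0],[0,0,-0.8,0,0,0]]' 0.68
python3 - <<'E'
from h import *
go(L(-.1265,.001,.16),79)
E
```

```text
time: 35.22
tool_pos: [0.6373, 0.1827, 0.0532]
tcp_rot: [0.301, 3.127, -0.0]
force: [-3.0, -0.3, 5.8]
grip_width: 0.037
grip_force: 41.8
time: 36.48
tool_pos: [0.6379, 0.1827, 0.1737]
tcp_rot: [0.301, 3.124, 0.001]
force: [1.0, -0.3, -0.9]
grip_width: 0.0583
grip_force: 0.0
tool [0.6379 0.1827 0.1737] yawY 79.0 shift [ 0.858 -0.556  0.088] turn z units -0.001
```

```bash
python3 -m pendant '[[0.1,-0.1,0,0,0,0],[0.25,-0.2,0,0,0,0],[0.45,-0.35,0,0,0,0],[0.65,-0.48,0,0,0,0],[0.79,-0.56,0,0,0,0],[0.79,-0.56,0,0,0,0],[0.79,-0.56,0,0,0,0]]' 1
python3 - <<'E'
from h import *
T=ctrl.camera("top");S=ctrl.camera("side")
cv2.imwrite("pics/side6.png",cv2.resize(S[140:250,200:320,::-1],None,fx=5,fy=5))
go(L(-.1165,.0003,.0545),79)
E
```

```text
time: 37.35
tool_pos: [0.505, 0.1229, 0.1715]
tcp_rot: [-0.302, -3.127, -0.0]
force: [0.5, 0.4, 0.2]
grip_width: 0.0853
grip_force: 0.0
tool [0.5054 0.123  0.1718] yawY 79.0 shift [-0.    -0.001  0.782] turn z units -0.000
```

View pics/side6.png

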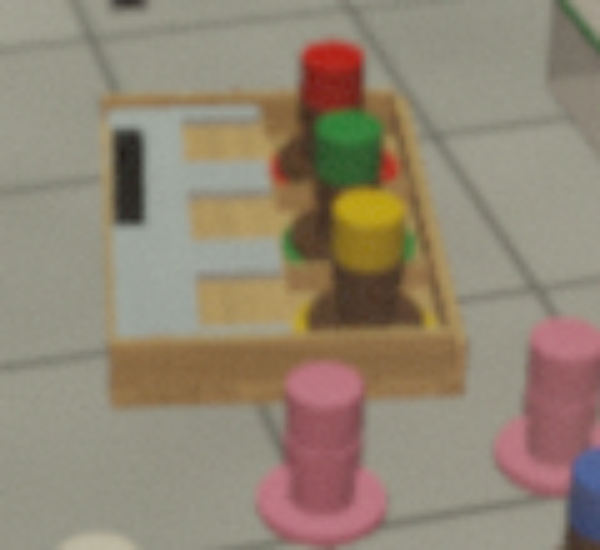

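All three mills stand on their own discs. I'll grip the handle and push the gate home.

```bash
python3 -m pendant '[[0,0,0.15,0,0,0],[0,0,0.35,0,0,0],[0,0,0.5,0,0,0],[0,0,0.62,0,0,0],[0,0,0.72,0,0,0],[0,0,0.78,0,0,0],[0,0,0.78,0,0,0]]' 
python3 -m pendant '[[0,0,0,0,0,0],[0,0,0,0,0,0],[0,0,0,0,0,0],[0,0,0,0,0,0],[0,0,0,0,0,0],[0,0,0,0,0,0],[0,0,0,0,0,0],[0,0,0,0,0,0]]' 0 30
python3 -m pendant '[[-0.04,0,0,0,0,0],[-0.08,0,0,0,0,0],[-0.12,0,0,0,0,0],[-0.16,0,0,0,0,0],[-0.2,0,0,0,0,0],[-0.24,0,0,0,0,0],[-0.28,0,0,0,0,0],[-0.31,0,0,0,0,0],[-0.34,0,0,0,0,0],[-0.36,0,0,0,0,0],[-0.38,0,0,0,0,0],[-0.38,0,0,0,0,0]]'
python3 -m pendant '[[-0.01,0,0,0,0,0],[-0.02,0,0,0,0,0],[-0.02,0,0,0,0,0]]'
python3 -m pendant '[[-0.01,0,0,0,0,0],[-0.02,0,0,0,0,0],[-0.02,0,0,0,0,0]]'
python3 - <<'E'
from h import *
go(L(-.06,.0003,.0545),79)
E
```

```text
time: 38.33
tool_pos: [0.5045, 0.1228, 0.0546]
tcp_rot: [-0.302, -3.126, 0.0]
force: [0.2, -0.3, 0.5]
grip_width: 0.0857
grip_force: 0.0
time: 39.33
tool_pos: [0.505, 0.123, 0.0555]
tcp_rot: [0.302, 3.126, 0.001]
force: [-1.1, 1.5, 4.8]
grip_width: 0.0238
grip_force: 33.7
time: 40.83
tool_pos: [0.5614, 0.1117, 0.0555]
tcp_rot: [0.302, 3.126, -0.0]
force: [-0.3, -0.5, 4.1]
grip_width: 0.0235
grip_force: 33.7
time: 41.2
tool_pos: [0.564, 0.1112, 0.0555]
tcp_rot: [0.302, 3.126, -0.0]
force: [-1.4, -0.0, 5.5]
grip_width: 0.0236
grip_force: 33.8
time: 41.58
tool_pos: [0.5658, 0.1108, 0.0555]
tcp_rot: [-0.301, -3.125, 0.0]
force: [-6.1, 0.6, 8.9]
grip_width: 0.0234
grip_force: 34.4
tool [0.5658 0.1108 0.0555] yawY 79.0 shift [0.034 0.002 0.007] turn z units -0.000
```

```bash
python3 -m pendant '[[-0.01,0,0,0,0,0],[-0.02,0,0,0,0,0],[-0.02,0,0,0,0,0],[-0.02,0,0,0,0,0]]'
python3 -m pendant '[[0.015,0,0,0,0,0],[0.015,0,0,0,0,0]]'
python3 -m pendant '[[0,0,0,0,0,0],[0,0,0,0,0,0],[0,0,0,0,0,0],[0,0,0,0,0,0],[0,0,0,0,0,0],[0,0,-0.1,0,0,0],[0,0,-0.3,0,0,0],[0,0,-0.5,0,0,0],[0,0,-0.75,0,0,0],[0,0,-0.9,0,0,0]]' 0.75
python3 -m pendant '[[0.2,0,0,0,0,0],[0.4,0,-0.1,0,0,0],[0.6,0,-0.2,0,0,0],[0.8,0,-0.2,0,0,0],[1,0,-0.2,0,0,0],[1,0,-0.2,0,0,0],[1,0,-0.2,0,0,0]]'
python3 - <<'E'
from h import *
T=ctrl.camera("top");S=ctrl.camera("side")
cv2.imwrite("pics/f.png",np.hstack([cv2.resize(S[140:260,200:320],(400,400)),cv2.resize(T[125:245,160:280],(400,400))])[:,:,::-1])
E
```

```text
time: 42.08
tool_pos: [0.5658, 0.1108, 0.0554]
tcp_rot: [-0.3, -3.118, 0.001]
force: [-17.1, 0.8, 20.1]
grip_width: 0.0231
grip_force: 35.7
time: 42.32
tool_pos: [0.5658, 0.1108, 0.0554]
tcp_rot: [-0.301, -3.124, 0.001]
force: [-7.4, -0.2, 11.1]
grip_width: 0.0235
grip_force: 34.6
time: 43.58
tool_pos: [0.5684, 0.1106, 0.1937]
tcp_rot: [0.301, 3.123, 0.001]
force: [1.0, 0.1, 0.9]
grip_width: 0.0641
grip_force: 0.0
time: 44.45
tool_pos: [0.4208, 0.1392, 0.221]
tcp_rot: [0.301, 3.125, 0.0]
force: [0.6, -0.1, -0.1]
grip_width: 0.0636
grip_force: 0.0
```

View pics/f.png

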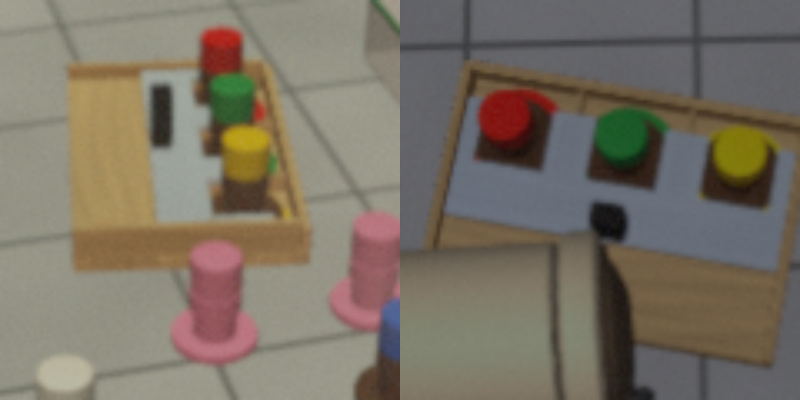

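The gate is fully home against its stop, with all three mills upright in its notches and the arm clear.

```bash
python3 -c "
from station import ctrl
print(ctrl.hand_in())"
```

```text
the job is handed in; nothing more can be done
None
```

The job is handed in at about 44 s: the red, green and yellow mills stand on their own discs with the gate pushed home to its stop, and the blue and white mills were not touched; no verdict was returned.

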